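# Cover the teeth and lift the blade insert out of the slicer

## Task

Get the blade insert out of the vegetable slicer safely, ready for the sink: first squeeze the sprung blade guard open and release it over the upright teeth of the insert that is in the slicer, so that it sits right down on the insert and covers the whole row. Then pinch the insert's two side catches together, lift the insert out with the guard still clipped on, and finish while holding it still and level by the two pinched catches, at least 8 cm above its place in the slicer; do not put it down or let go. Leave the other things on the worktop where they are.

Things in the scene. Friction and masses are not known exactly. Their poses are not given: they have to be found in the camera images.
- slicer: vegetable slicer, fixed: white box 105 (x) x 240 mm (y) with a grey deck on top, 70 mm above the worktop; carrying loop 26 mm beyond its -y end. Origin under the box's centre on the worktop; y along the long side, z up. An opening 66 x 74 mm in mid-deck holds the insert. Rails 4 mm high on the long edges, broken beside the catches (|y| < 30 mm)
- insert: blade insert in the slicer: grey frame 64 x 84 mm (x, y), 12 mm thick, 0.12 to 0.2 kg, top 3 mm above the deck. Origin under its centre, 61 mm above the worktop; axes as the slicer's. On its +x and -x sides at y = 0 stand sprung catch tabs, hooked 3.5 mm under the deck by noses at their feet: it lifts out (9 mm deep, 0.8 mm play) only with both tabs pressed together
- catch_a (a joint): slide of the +x catch tab, m: 0 = out (hooked under the deck), 0.006 = pressed fully in; free of the deck from about 0.0045. Spring: 3 N to start, 8 N at full travel. Both fully in: 52 mm over the outer faces
- catch_b (a joint): slide of the -x catch tab, the same the other way round.
- catch_a_pad (a point): middle of the outer gripping face of the +x catch tab, 29 mm above the insert's origin, 20 mm above the deck. The tab is 22 mm wide (y), 3.5 mm thick, its top 10 mm above this point. The two outer faces are 64 mm apart at rest
- catch_b_pad (a point): the same point of the -x catch tab
- comb_foot (a point): foot of the row of teeth, in the middle of the row, on the insert's top face (12 mm above the insert's origin); axes parallel to the insert's. The steel teeth stand 12 mm high; the row is 22 mm long (along the insert's x, from catch to catch) and 6 mm thick (along y).
- guard: blade guard: white sprung clip like a broad clothes peg, standing on its closed jaws, 51 mm high, 0.04 kg. Origin under its middle; x along its hinge pin, y the way the jaws open, z up. Jaws 34 mm long (x), up to 25 mm high; above them two finger levers 24 mm wide (x), 30 to 51 mm up, leaning apart, 26 mm over their top edges (y). This body is the half at +y: it tilts while squeezed
- guard_pin (a point): middle of the guard's hinge pin, 28 mm above the underside of the jaws; with the guard right down on the insert it is 28 mm above comb_foot. Either way round fits
- guard_jaw (a joint): opening of the guard, rad: 0 = shut, 0.12 = shut on the teeth (grips with about 4 N), 0.55 = levers squeezed fully together: then upright, 13 mm over both, jaw tips 17 mm apart; takes about 12 N at the levers
- spare_insert: bystander: another grey insert of the same outline without upright teeth, lying on the chopping board; leave it
- garlic: bystander: garlic bulb, 58 mm, on the chopping board (180 x 260 x 21 mm)
- lemon: bystander: lemon, 80 x 57 x 56 mm, behind and between the guard and the slicer
- mill: bystander: wooden mill, 58 mm across, 170 mm high, behind the slicer
Mind the look-alikes: they are no part of the job. What is shaped like the insert but black or red is not meant.

How it is judged:
On the way:
1. the guard is clipped over the whole row of teeth, right down on the insert, and let go, with the insert still in its place in the slicer (x of guard_pin in the frame of comb_foot between -0.006 and 0.006 m and y of guard_pin in the frame of comb_foot between -0.004 and 0.004 m and z of guard_pin in the frame of comb_foot between 0.022 and 0.033 m and angle between the x axis of guard and the x axis of insert, either way round below 0.15 rad and value of joint guard_jaw below 0.25 rad and contact force between guard and insert above 1 N and contact force between the fingers and guard below 0.1 N and not (z of insert in the frame of slicer above 0.067 m)), for 0.3 s.
At the end, for the whole second after the job is handed in: insert held still and level (0.25 rad), 7 cm or more above its seat, off the slicer, fingers on both catches, each pressed in 4 mm or more; guard gripping the teeth, not held: pin within 6 mm along and 4 mm across the row's middle, 22 to 33 mm above the teeth's foot, in line within 0.15 rad (x of guard_pin in the frame of comb_foot between -0.006 and 0.006 m and y of guard_pin in the frame of comb_foot between -0.004 and 0.004 m and z of guard_pin in the frame of comb_foot between 0.022 and 0.033 m and angle between the x axis of guard and the x axis of insert, either way round below 0.15 rad and value of joint guard_jaw below 0.25 rad and contact force between guard and insert above 1 N and z of insert in the frame of slicer above 0.131 m and value of joint each of catch_a, catch_b above 0.004 m and contact force between the fingers and catch_a above 1 N and contact force between the fingers and catch_b above 1 N and contact force between insert and slicer below 0.1 N and contact force between the fingers and guard below 0.5 N and angle between insert's own z axis and vertical below 0.25 rad and linear speed of insert below 0.03 m/s); the arm keeps its last pose, push and grip.
It fails at once if the insert is lifted out with its teeth uncovered (z of insert in the frame of slicer above 0.076 m and distance between guard_pin and comb_foot above 0.04 m).
It fails at once if one of the bystanders is pushed away (more than 3 cm) (distance of any of spare_insert, garlic, lemon, mill from where it was at the start of the episode above 0.03 m).
It also fails if it takes over 54 s, if anything falls off the work surface, if the arm or the gripper's body presses on something with over 40 N, if the wrist force passes 120 N, or if a joint passes its speed limit or range.

## Robot

A 6-joint arm with a two-finger parallel gripper is mounted at the origin on a cart in front of the work surface, level with it; the furniture and walls round the work are solid. World frame = base frame: x ahead of the robot, y to its left, z up, the work surface at z = 0. Lengths are in m, angles in rad, forces in N, time in s.
With the tool pointing down it reaches from about 0.35 to 0.875 m from the base axis. Payload 15.5 kg.
Tool frame: the origin (TCP) lies midway between the tips of the shut fingers; the grasp point (between the pads) lies 19 mm behind it (manip.pinch_z is the distance from the TCP to the grasp point, in m); z points along the fingers, y is the line along which they close (so a half turn about z gives the same grasp; the last joint's range is limited). The gripper opens to 85 mm and grips with 20 to 120 N. Pads are 22 mm wide; open, the fingers measure 114 mm over their backs; the gripper's body (76 mm by 85 mm) begins 54 mm behind the grasp point. The pads swing forward as they close: fully open they stand 13 mm farther back than shut.
Start: joints at [1.212, 0.494, 1.345, -0, 1.302, -0.096], TCP at [0.162, 0.604, 0.231] pointing down, gripper open.
Joint ranges: [-2.91, 2.91], [-0.82, 2.16], [0.22, 2.67], [-1.22, 4.37], [0.12, 2.79], [-3.08, 3.08]. Speed limits (rad/s): [1.89, 1.89, 2.57, 3.01, 3.01, 3.01].

## Interface

Orientations are given as a 3x3 rotation matrix whose columns are the frame's x, y, z axes.
In Python, from station import manip gives the robot as it stands.
- The arm moves only by the tool servo_tool, never from a script. Its argument "steps" is text: rows parted by semicolons, each of 7 numbers parted by spaces: the shift along the world's x, y, z scaled (see below), then the turn, a rotation vector about the world's x, y, z scaled (see below), then the opening, from -1 (shut) to 1 (fully open), so that 0 is half open. A call has 1 to 20 rows; each row shifts and turns the commanded pose from where the row before left it; what a row does not reach is not made up. The controller multiplies each number of a shift by 300 mm and each number of a turn by 30 degrees. A row lasts 1/12 s, in which the tool goes at most 41.7 mm and 7.16 degrees, less where a joint would pass 70% of its speed; a pose out of reach is approached as far as the arm can. A call with a number of a shift or a turn outside -1 to 1 is refused whole. A call with a gripper value outside its range is refused whole. The fingers move at their own pace and stop on an object; the grip force is fixed at half the most. Time passes only in rows, so rows that do not move let the fingers close. It gives the time, the measured TCP pose, the force, the opening and the grip force at its end, in the units of the state.
- manip.read_state(): the state, without advancing time (a new reading comes with each control period).
- manip.capture(name): name is "scene" or "top" or "wrist"; returns a dict with "pixels" (400x640x3 uint8, red, green, blue), "depth" (400x640 float32, m along the optical axis (not along the pixel's ray), 0 where there is no reading), "fovy" (degrees; the focal length in pixels is half the picture's height over the tangent of half this angle, whatever the lens; pixels are square), "cx", "cy" (the principal point, pixels), "rvec" (rotation vector, rad) and "tvec" (3), from world to camera coordinates, as OpenCV has them. Camera axes: x right, y down, z forward; pixel columns grow to the right and rows downward; lengths in m; the calibration is good to about 2 mm. The wrist camera is an equidistant fisheye: a pixel r from the principal point sees the ray r / f radians off the axis. A picture is of the moment at which its call begins.
- manip.job_done(): hands the job in; it is judged then, once.
The state is a dict: "time": time; "joint_pos": joint angles; "qvel": joint speeds; "effort": joint torques, N m; "tcp_pos": TCP position; "tcp_rot": TCP orientation; "contact_force": force on the tool from outside, world axes, zero at the start; "torque": the same for the moment, N m; "finger_gap": finger opening in m; "gripper_force": force on a finger pad.
Only numpy, scipy, OpenCV 4.12 (cv2) and the standard library are available. Lean on these libraries where they do the work, as an engineer would, in place of code of your own. Each camera call takes 0.05 s, during which the arm holds its last target. There are 200 camera calls.

## Working session

There is one attempt and no reset: what is moved stays moved. The work goes in short steps, Python scripts to look and compute and a tool call to move; the robot and the scene stay as the last step left them, time stands still between calls to the robot, and variables do not carry over. Pictures are saved under pics/ and viewed, at most 11 in all, crops included, and the job is handed in when it is done.

Besides the shell and the picture viewer there is one more tool, called after "Request:" as name(argument=value, ...) on one line, values as JSON. servo_tool: Moves the arm, as the interface text tells. Its arguments: {"type":"object","properties":{"steps":{"type":"string"}},"required":["steps"]}

```bash
mkdir -p pics; cat > h.py <<'E'
import numpy as np, cv2
from station import manip
def cam(n,save=None):
    c=manip.capture(n); c['R']=cv2.Rodrigues(np.array(c['rvec'],float))[0]; c['t']=np.array(c['tvec'],float).ravel()
    c['f']=200/np.tan(np.radians(c['fovy'])/2); c['n']=n
    if save: cv2.imwrite('pics/'+save,c['pixels'][:,:,::-1])
    return c
def rays(c,uv):
    uv=np.atleast_2d(np.array(uv,float)); x=(uv[:,0]-c['cx'])/c['f']; y=(uv[:,1]-c['cy'])/c['f']
    if c['n']=='wrist':
        r=np.hypot(x,y)+1e-12; d=np.c_[np.sin(r)*x/r,np.sin(r)*y/r,np.cos(r)]
    else: d=np.c_[x,y,np.ones(len(x))]
    return d@c['R'], -c['R'].T@c['t']
def onz(c,uv,z):
    d,o=rays(c,uv); return o+d*((z-o[2])/d[:,2])[:,None]
def cloud(c):
    v,u=np.mgrid[:400,:640]; d,o=rays(c,np.c_[u.ravel(),v.ravel()])
    dc=d@c['R'].T; k=c['depth'].ravel()/dc[:,2]
    P=o+d*k[:,None]; P[c['depth'].ravel()<=0]=np.nan
    return P.reshape(400,640,3)
E
python3 - <<'E'
from h import *
a=cam('scene','s0.png');b=cam('top','t0.png')
for c in (a,b): print(c['n'],c['f'],-c['R'].T@c['t'],c['R'][2],(c['depth']>0).mean())
s=manip.read_state();print(s['tcp_pos'],s['tcp_rot'],s['finger_gap'],manip.pinch_z,s['time'])
E
```

```text
scene 393.32775689012965 [0.12909097 1.15252518 0.8005741 ] [ 0.3627988  -0.72812255 -0.58156219] 0.992296875
top 496.34225073067415 [0.3177629  0.26943355 1.31406849] [ 0.2048704  -0.01989515 -0.97858689] 0.959484375
[0.16224437 0.60323192 0.23075206] [[-9.65677410e-01  2.59744046e-01 -4.12477938e-04]
 [ 2.59744343e-01  9.65676848e-01 -1.04936257e-03]
 [ 1.25754716e-04 -1.12048454e-03 -9.99999364e-01]] 0.08520659527602872 0.0187 0.1
```

View pics/s0.png

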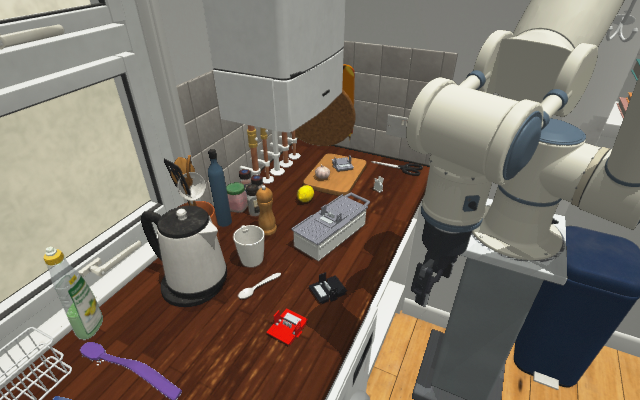

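View pics/t0.png

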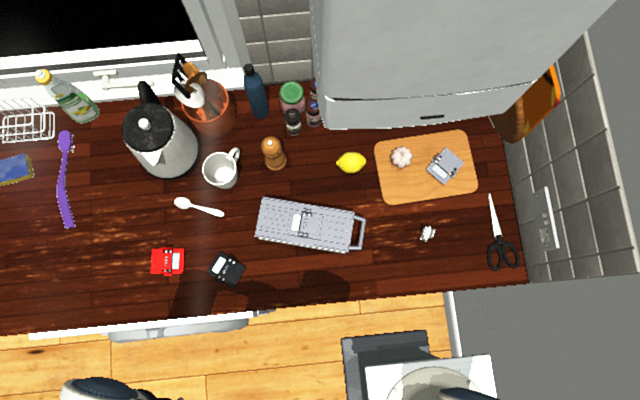

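The scene shows the slicer at (332,225) and the guard at (378,184). In the top view they are at (305,225) and (428,233). There are four insert-like things in the top view: grey in the slicer (301,223), grey on the board (445,166), black (228,268) and red (168,260). Only the one in the slicer fits, being grey and seated in the deck. The white peg at (428,233) is the guard. Next I'll measure both and confirm with a crop.

```bash
python3 - <<'E'
from h import *
c=cam('top'); P=cloud(c); im=c['pixels']
crop=cv2.resize(im[185:265,245:445],(800,320),interpolation=cv2.INTER_CUBIC)
a=cam('scene'); cr2=cv2.resize(a['pixels'][165:260,285:395],(324,280),interpolation=cv2.INTER_CUBIC)
out=np.zeros((600,800,3),np.uint8); out[:320]=crop; out[320:600,:324]=cr2
cv2.imwrite('pics/c1.png',out[:,:,::-1])
for c in (c,a):
  P=cloud(c); z=P[...,2]
  for nm,(zl,zh,box) in dict(deck=(.055,.085,(.3,.75,.05,.45)),tabs=(.086,.12,(.3,.75,.05,.45)),guard=(.02,.06,(.3,.75,-.15,.05)),gtop=(.042,.06,(.3,.75,-.15,.05))).items():
    m=(z>zl)&(z<zh)&(P[...,0]>box[0])&(P[...,0]<box[1])&(P[...,1]>box[2])&(P[...,1]<box[3])
    n,L,st,ce=cv2.connectedComponentsWithStats(m.astype(np.uint8))
    for i in range(1,n):
      if st[i,4]>8:
        Q=P[L==i]; r=cv2.minAreaRect(Q[:,:2].astype(np.float32)*1000)
        print(c['n'],nm,st[i],Q.mean(0).round(3),Q[:,2].max().round(3),np.round(r[0]),np.round(r[1]),round(r[2],1))
E
```

```text
top deck [233 148   6   5  19] [0.728 0.438 0.074] 0.084 [727. 438.] [10. 12.] 32.9
top deck [265 151  18  14  98] [0.695 0.338 0.067] 0.085 [699. 339.] [28. 47.] 14.0
top deck [345 155  11  10  46] [0.677 0.14  0.057] 0.061 [678. 142.] [27. 25.] 85.3
top deck [233 171   4   9  14] [0.66  0.445 0.071] 0.084 [663. 444.] [ 4. 26.] 74.5
top deck [ 254  197  112   56 4021] [0.513 0.272 0.072] 0.085 [512. 263.] [271. 105.] 74.8
top tabs [231 149   3   6  14] [0.719 0.445 0.088] 0.091 [720. 445.] [ 5. 14.] 80.7
top tabs [267 154  13   6  22] [0.689 0.339 0.109] 0.12 [689. 339.] [10. 31.] 12.4
top tabs [230 156   6  23  43] [0.675 0.444 0.096] 0.102 [678. 444.] [11. 60.] 89.7
top tabs [302 210   9   3  21] [0.544 0.27  0.098] 0.103 [545. 270.] [20.  4.] 74.5
top tabs [298 234   9   3  21] [0.485 0.285 0.097] 0.103 [486. 285.] [20.  4.] 73.5
top guard [ 381  131   82   75 3507] [ 0.644 -0.053  0.027] 0.06 [648. -50.] [181. 207.] 2.6
top guard [422 227  13  14 107] [ 0.467 -0.038  0.037] 0.056 [468. -37.] [24. 34.] 64.7
top gtop [396 147  10   4  18] [0.697 0.006 0.057] 0.06 [697.   5.] [11. 
[... 795 characters left out ...]
bs [337 212   5   8  23] [0.486 0.285 0.096] 0.103 [487. 285.] [23.  5.] 80.8
scene tabs [247 225  17   8  66] [0.681 0.443 0.094] 0.101 [677. 443.] [55. 12.] 1.2
scene guard [ 304  156   61   36 1187] [ 0.641 -0.042  0.028] 0.06 [648. -50.] [183. 206.] 2.4
scene guard [374 176  10  12  71] [ 0.467 -0.038  0.038] 0.054 [468. -40.] [28. 33.] 73.9
scene gtop [334 157   3   7  13] [ 0.666 -0.089  0.052] 0.057 [668. -92.] [ 5. 29.] 37.3
scene gtop [349 156   3   5  10] [ 0.62  -0.129  0.054] 0.06 [ 619. -129.] [ 5. 20.] 36.9
scene gtop [315 168  15  10  80] [0.669 0.02  0.052] 0.06 [672.  17.] [54. 39.] 20.6
scene gtop [375 176   9   7  26] [ 0.468 -0.04   0.047] 0.054 [468. -40.] [28. 21.] 73.9
```

View pics/c1.png

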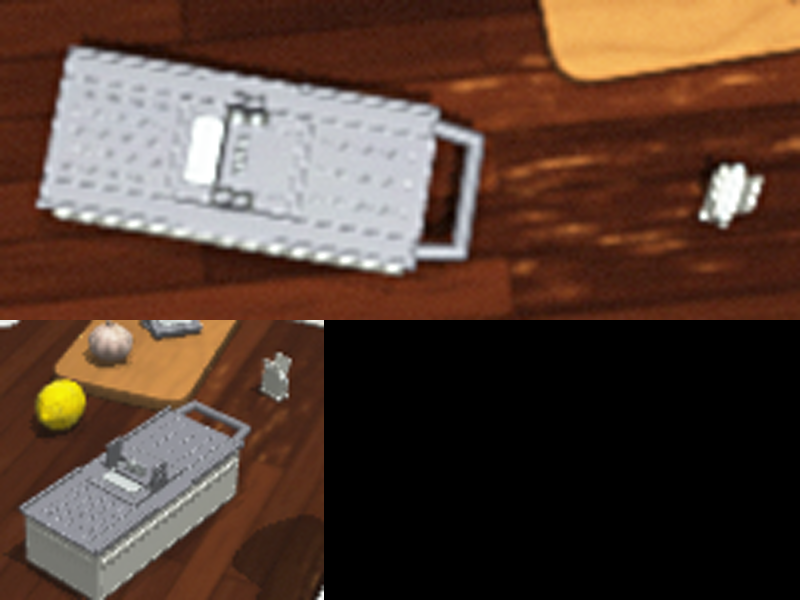

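The crop confirms it: the grey insert with teeth sits in the slicer at crop (240,155) with its tabs at (250,105) and (232,197), and the white guard peg is at (732,193). The insert is at about (0.515, 0.278) with yaw about -14.5°. The guard is at about (0.468, -0.038) with yaw about -24°. I'll fly over the insert for a close look.

Request:
servo_tool(steps="0.08 -0.074 0 0 0 0 1;0.08 -0.074 0 0 0 0 1;0.08 -0.074 0 0 0 0 1;0.08 -0.074 0 0 0 0 1;0.08 -0.074 0 0 0 0 1;0.08 -0.074 0 0 0 0 1;0.08 -0.074 0 0 0 0 1;0.08 -0.074 0 0 0 0 1;0.08 -0.074 0 0 0 0 1;0.08 -0.074 0 0 0 0 1;0.08 -0.074 0 0 0 0 1;0.08 -0.074 0 0 0 0 1;0.08 -0.074 0 0 0 0 1;0.08 -0.074 0 0 0 0 1;0 0 0 0 0 0 1;0 0 0 0 0 0 1")

```text
time: 1.53
tcp_pos: [0.4994, 0.2915, 0.231]
tcp_rot: [[-0.965, 0.262, -0.0], [0.262, 0.965, -0.0], [0.0, -0.0, -1.0]]
contact_force: [-0.0, 1.0, 0.1]
finger_gap: 0.0858
gripper_force: 0.0
```

```bash
python3 - <<'E'
from h import *
c=cam('wrist','w1.png');print(c['f'],-c['R'].T@c['t'],c['R'][2],(c['depth']>0).mean())
s=manip.read_state();print(s['tcp_pos'],s['joint_pos'],np.abs(s['qvel']).max(),s['time'])
np.savez('w1.npz',**{k:v for k,v in c.items()})
E
```

```text
309.70691628693146 [0.43372896 0.30917266 0.37329437] [ 0.26131462 -0.07218698 -0.96255063] 0.98709375
[0.49843533 0.2923319  0.23101908] [ 4.27002431e-01  4.27637834e-01  1.46469585e+00  1.87527942e-04
  1.24984868e+00 -8.79702353e-01] 0.029922451486253655 1.5833
```

View pics/w1.png

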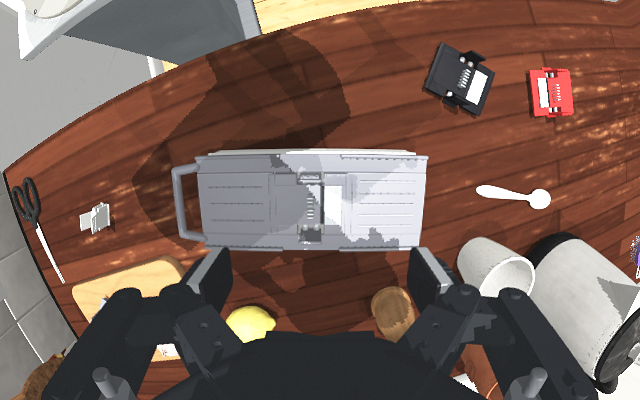

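The wrist view shows the insert with tabs at (310,175) and (310,235), the teeth row at (310,207), and the guard at (95,217). Now the numbers.

```bash
python3 - <<'E'
from h import *
d=np.load('w1.npz'); c={k:d[k] for k in d.files}; c['n']='wrist'
for k in('f','cx','cy'): c[k]=float(c[k])
P=cloud(c); z=P[...,2]; th=np.radians(-14.5); ex=np.array([np.cos(th),np.sin(th)]); ey=np.array([-ex[1],ex[0]])
o=np.array([.5155,.2775]); X=(P[...,:2]-o)@ex; Y=(P[...,:2]-o)@ey
def show(nm,m):
    n,L,st,ce=cv2.connectedComponentsWithStats(m.astype(np.uint8))
    for i in range(1,n):
      if st[i,4]>4:
        Q=P[L==i]; r=cv2.minAreaRect(Q[:,:2].astype(np.float32)*1000)
        print(nm,st[i],Q.mean(0).round(4),Q[:,2].min().round(3),Q[:,2].max().round(3),np.round(r[0],1),np.round(r[1],1),round(r[2],1),'loc X %.1f..%.1f Y %.1f..%.1f'%(1e3*X[L==i].min(),1e3*X[L==i].max(),1e3*Y[L==i].min(),1e3*Y[L==i].max()))
near=(abs(X)<.06)&(abs(Y)<.05)
show('tab',near&(z>.092)&(z<.11)); show('teeth',(abs(X)<.02)&(abs(Y)<.03)&(z>.0775)&(z<.09))
show('deck',(abs(X)<.09)&(abs(Y)<.2)&(z>.06)&(z<.085))
G=(abs(P[...,0]-.468)<.04)&(abs(P[...,1]+.038)<.04)
show('guard',G&(z>.012)); show('gt',G&(z>.046))
m=near; 
# intensity profile of teeth: bright/dark centroid by eye crop
cv2.imwrite('pics/c2.png',cv2.resize(c['pixels'][150:260,270:360][:,:,::-1],None,fx=5,fy=5,interpolation=cv2.INTER_CUBIC))
E
```

```text
tab [297 177  24   7 152] [0.488  0.2843 0.0977] 0.092 0.101 [488.  283.8] [20.8  4.8] 75.2 loc X -30.6..-25.8 Y -11.2..9.7
tab [298 238  23   7 136] [0.5461 0.268  0.0978] 0.092 0.101 [546.4 267.7] [21.4  4.3] 76.0 loc X 30.1..34.5 Y -12.4..9.0
teeth [307 196   6   4  17] [0.5076 0.2787 0.0816] 0.078 0.084 [507.6 278.4] [3.7 4.4] 26.6 loc X -8.8..-5.0 Y -3.2..1.7
teeth [307 201   7   2  13] [0.5117 0.2779 0.0823] 0.078 0.086 [511.8 278. ] [5.9 0.9] 72.2 loc X -4.3..-3.1 Y -3.5..2.4
teeth [307 204   7  15  83] [0.5211 0.2755 0.0822] 0.078 0.086 [521.1 275.4] [ 5.9 14.4] 74.9 loc X -1.2..13.2 Y -3.6..2.4
deck [  171   153   258    99 21914] [0.5139 0.2722 0.0708] 0.063 0.085 [513.8 261.6] [270.8 105. ] 74.7 loc X -51.3..56.0 Y -151.4..120.0
deck [474 266   9  11  28] [0.6508 0.448  0.0762] 0.062 0.085 [650.7 448.3] [2.1 4.3] 51.1 loc X 85.7..89.8 Y 197.3..200.0
guard [ 80 206  25  28 475] [ 0.4688 -0.0377  0.033 ] 0.012 0.051 [470.  -38.9] [25.9 36.6] 62.5 loc X 16.7..53.9 Y -331.9..-303.9
gt [ 80 215   4  15  38] [ 0.4645 -0.048   0.0481] 0.046 0.051 [465.  -48.5] [ 3.9 21.8] 66.1 loc X 21.9..43.3 Y -331.9..-325.3
gt [ 91 218   3  16  32] [ 0.4748 -0.0283  0.0487] 0.047 0.05 [474.8 -28.1] [ 2.4 22.2] 62.5 loc X 26.0..48.1 Y -309.2..-303.9
```

View pics/c2.png

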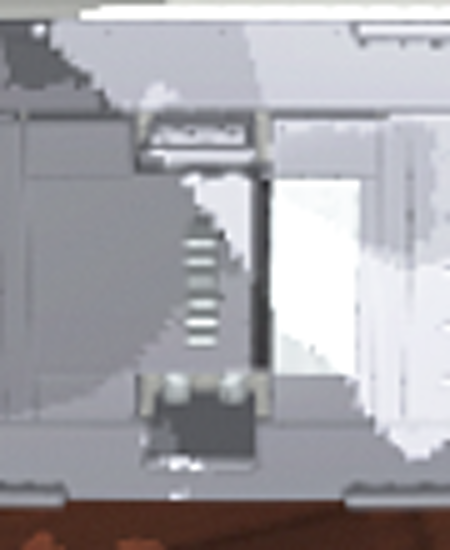

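The teeth foot is at (0.5174, 0.2764), with the insert's y axis at about 74.9°. Tab spacing measures 60.6 mm between centres, against 60.5 expected, and heights agree. The guard is at about (0.470, -0.038) with its y axis at about 64°. I'll move over it and check from near.

Request:
servo_tool(steps="-0.008 -0.092 -0.03 0 0 -0.03 1;-0.008 -0.092 -0.03 0 0 -0.03 1;-0.008 -0.092 -0.03 0 0 -0.03 1;-0.008 -0.092 -0.03 0 0 -0.03 1;-0.008 -0.092 -0.03 0 0 -0.03 1;-0.008 -0.092 -0.03 0 0 -0.03 1;-0.008 -0.092 -0.03 0 0 -0.03 1;-0.008 -0.092 -0.03 0 0 -0.03 1;-0.008 -0.092 -0.03 0 0 -0.03 1;-0.008 -0.092 -0.03 0 0 -0.03 1;-0.008 -0.092 -0.03 0 0 -0.03 1;-0.008 -0.092 -0.03 0 0 -0.03 1;0 0 0 0 0 0 1;0 0 0 0 0 0 1;0 0 0 0 0 0 1")

```text
time: 2.83
tcp_pos: [0.4695, -0.0375, 0.1235]
tcp_rot: [[-0.9, 0.436, -0.0], [0.436, 0.9, 0.0], [0.0, 0.0, -1.0]]
contact_force: [-0.1, 1.0, 0.9]
finger_gap: 0.0853
gripper_force: 0.0
```

```bash
cat > g.py <<'E'
from h import *
c=cam('wrist','w2.png'); P=cloud(c); z=P[...,2]
s=manip.read_state();print(s['tcp_pos'],s['tcp_rot'][:,:2] if hasattr(s['tcp_rot'],'shape') else s['tcp_rot'],s['time'])
G=(abs(P[...,0]-.47)<.03)&(abs(P[...,1]+.038)<.03)
for nm,m in (('all',G&(z>.008)&(z<.06)),('jaw',G&(z>.008)&(z<.026)),('top',G&(z>.044)&(z<.06))):
    n,L,st,ce=cv2.connectedComponentsWithStats(m.astype(np.uint8))
    for i in range(1,n):
      if st[i,4]>15:
        Q=P[L==i]; r=cv2.minAreaRect(Q[:,:2].astype(np.float32)*1000)
        print(nm,st[i],Q.mean(0).round(4),Q[:,2].max().round(3),np.round(r[0],1),np.round(r[1],1),round(r[2],1))
E
python3 g.py
```

```text
[ 0.46964874 -0.03732865  0.12356816] [[-9.00484591e-01  4.34887816e-01]
 [ 4.34887864e-01  9.00484609e-01]
 [-2.15595748e-04  2.38329575e-04]] 2.8833
all [ 302  177   34   49 1218] [ 0.4687 -0.0387  0.0362] 0.051 [470.5 -39. ] [24.4 36.6] 63.2
jaw [311 177   4  11  30] [ 0.4541 -0.0368  0.0203] 0.026 [454.5 -37.2] [2.4 5.2] 53.3
jaw [322 177   3  10  30] [ 0.4577 -0.0289  0.02  ] 0.026 [458.3 -29.1] [1.8 4.6] 63.9
top [302 193   5  33 157] [ 0.4651 -0.0484  0.0475] 0.051 [465.3 -48.5] [ 2.9 24.2] 63.2
top [330 194   6  32 149] [ 0.4734 -0.0291  0.0482] 0.051 [474.4 -29.4] [ 3.6 23.1] 64.6
```

View pics/w2.png

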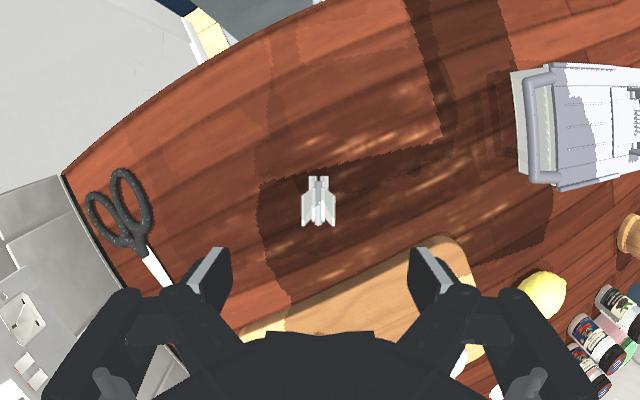

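The guard is centred between the fingers at (318,203), at (0.4699, -0.0390), with its levers aligned at 64° like the tool. I'll descend and squeeze.

Request:
servo_tool(steps="0.001 -0.006 -0.04 0 0 0 0.2;0 0 -0.04 0 0 0 0;0 0 -0.04 0 0 0 0;0 0 -0.04 0 0 0 0;0 0 -0.04 0 0 0 0;0 0 -0.04 0 0 0 0;0 0 -0.04 0 0 0 0;0 0 -0.038 0 0 0 0;0 0 0 0 0 0 0;0 0 0 0 0 0 0;0 0 0 0 0 0 -1;0 0 0 0 0 0 -1;0 0 0 0 0 0 -1;0 0 0 0 0 0 -1;0 0 0 0 0 0 -1;0 0 0 0 0 0 -1;0 0 0 0 0 0 -1;0 0 0 0 0 0 -1")

```text
time: 4.38
tcp_pos: [0.4711, -0.0401, 0.0293]
tcp_rot: [[-0.9, 0.436, 0.003], [0.436, 0.9, -0.0], [-0.003, 0.001, -1.0]]
contact_force: [1.5, 3.7, 16.2]
finger_gap: 0.011
gripper_force: 64.5
```

```bash
python3 g.py
```

```text
[ 0.47112811 -0.04006879  0.02927957] [[-0.89986795  0.43615084]
 [ 0.43615229  0.89987283]
 [-0.00297439  0.0011537 ]] 4.4333
all [ 274  208   92   91 3514] [ 0.4652 -0.0374  0.0383] 0.06 [467.  -39.4] [31.5 34.8] 26.3
jaw [299 208  14  29 230] [ 0.4563 -0.0418  0.0177] 0.026 [459.1 -42.6] [ 7.6 16.5] 68.9
jaw [325 208  14  29 242] [ 0.463  -0.0281  0.0174] 0.026 [465.2 -30. ] [ 7.5 16.5] 65.3
jaw [314 215  12   3  24] [ 0.4546 -0.0321  0.0249] 0.026 [454.6 -32.2] [5.5 0.9] 58.5
top [274 243  38  56 700] [ 0.4613 -0.0465  0.0513] 0.06 [466.3 -44.9] [22.5 15.8] 12.3
top [328 242  38  57 749] [ 0.4696 -0.0289  0.0513] 0.06 [471.6 -33.8] [16.3 22.8] 25.9
```

View pics/w2.png

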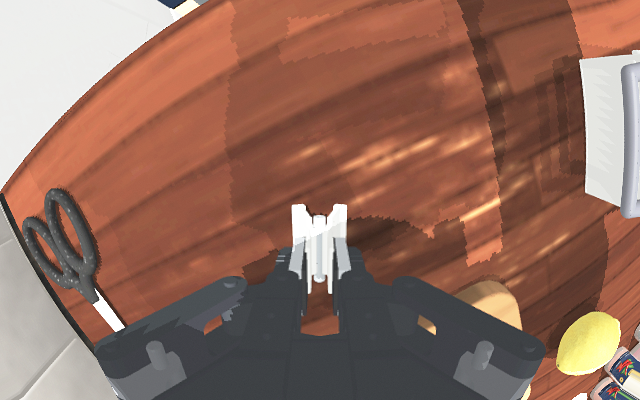

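Jaws are open symmetrically (tips at (298,210) and (342,210)), gap 11 mm, held. I'll lift and carry it over the teeth, turning +10.7°.

Request:
servo_tool(steps="0 0 0.04 0 0 0 -1;0 0 0.09 0 0 0 -1;0 0 0.09 0 0 0 -1;0 0 0.09 0 0 0 -1;0 0 0.09 0 0 0 -1;0 0 0.09 0 0 0 -1;0.013 0.088 0 0 0 0.03 -1;0.013 0.088 0 0 0 0.03 -1;0.013 0.088 0 0 0 0.03 -1;0.013 0.088 0 0 0 0.03 -1;0.013 0.088 0 0 0 0.03 -1;0.013 0.088 0 0 0 0.03 -1;0.013 0.088 0 0 0 0.03 -1;0.013 0.088 0 0 0 0.03 -1;0.013 0.088 0 0 0 0.03 -1;0.013 0.088 0 0 0 0.03 -1;0.013 0.088 0 0 0 0.03 -1;0.013 0.088 0 0 0 0.03 -1;0 0 0 0 0 0 -1;0 0 0 0 0 0 -1")

```text
time: 6.1
tcp_pos: [0.5165, 0.2778, 0.1754]
tcp_rot: [[-0.966, 0.258, 0.001], [0.258, 0.966, 0.0], [-0.001, 0.0, -1.0]]
contact_force: [0.2, -0.6, 0.4]
finger_gap: 0.011
gripper_force: 62.9
```

```bash
cat > k.py <<'E'
from h import *
import sys
c=cam('wrist',sys.argv[1]); P=cloud(c); z=P[...,2]
s=manip.read_state();R=np.array(s['tcp_rot']);t=np.array(s['tcp_pos']);print(t.round(4),R[:,1].round(3),s['time'],s['finger_gap'],s['contact_force'])
def show(nm,m,loc=0):
    n,L,st,ce=cv2.connectedComponentsWithStats(m.astype(np.uint8))
    for i in range(1,n):
      if st[i,4]>15:
        Q=P[L==i]; 
        if loc: Q=(Q-t)@R
        r=cv2.minAreaRect(Q[:,:2].astype(np.float32)*1000)
        print(nm,st[i],Q.mean(0).round(4),Q.min(0).round(4),Q.max(0).round(4),np.round(r[0],1),np.round(r[1],1),round(r[2],1))
near=(abs(P[...,0]-.517)<.055)&(abs(P[...,1]-.276)<.05)
show('tab',near&(z>.092)&(z<.103)); show('teeth',(abs(P[...,0]-.517)<.016)&(abs(P[...,1]-.276)<.01)&(z>.0775)&(z<.087))
q=(P-t)@R; zt=float(sys.argv[2]) if len(sys.argv)>2 else 0
inb=(abs(q[...,1])<.02)&(abs(q[...,0])<.03)
show('jawlow',inb&(q[...,2]>.003)&(q[...,2]<.033),1)
E
python3 k.py w3.png
```

```text
[0.5163 0.2768 0.1753] [0.259 0.966 0.   ] 6.15 0.011195637421622748 [ 0.34292819 -0.11927665 -0.91396596]
tab [303 165  31   8 208] [0.4878 0.2837 0.0977] [0.4839 0.2733 0.0921] [0.4923 0.2944 0.101 ] [487.8 284. ] [21.6  4.4] 75.3
teeth [315 190   7   3  21] [0.5075 0.2786 0.0821] [0.5064 0.2763 0.0777] [0.5086 0.2809 0.0846] [507.6 278.6] [4.8 0.9] 70.4
teeth [315 194   7   4  28] [0.5112 0.2776 0.0812] [0.51   0.2752 0.078 ] [0.5123 0.2801 0.0847] [511.1 277.7] [4.8 1.5] 79.1
teeth [315 199   7  16 111] [0.5198 0.2753 0.082 ] [0.5141 0.2711 0.0778] [0.5274 0.2789 0.0855] [520.8 275. ] [ 4.9 13.1] 74.9
jawlow [292 204  21  38 540] [ 0.0104 -0.0104  0.0192] [-0.0052 -0.0157  0.0034] [ 0.0183 -0.0031  0.028 ] [ 6.5 -9.3] [23.7 12. ] 1.8
jawlow [325 204  22  33 529] [0.0111 0.0108 0.0194] [-0.0015  0.0034  0.003 ] [0.0183 0.0162 0.0282] [8.4 9.9] [12.5 19.9] 88.3
jawlow [313 215  11   3  21] [ 0.0186 -0.0005  0.0042] [ 0.0181 -0.0025  0.003 ] [0.019  0.0024 0.0056] [18.5 -0.1] [5.  0.9] 88.4
```

View pics/w3.png

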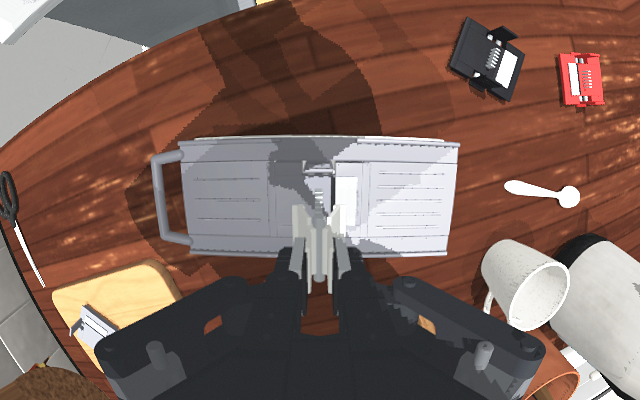

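The jaws straddle the teeth column in view: jaw ends at (300,207) and (340,207), teeth at (318,200). The guard is 2.3 mm short along the row and 0.8 mm across it. I'll correct that and descend.

Request:
servo_tool(steps="0.007 -0.005 0 0 0 0 -1;0 0 0 0 0 0 -1;0 0 -0.03 0 0 0 -1;0 0 -0.03 0 0 0 -1;0 0 -0.03 0 0 0 -1;0 0 -0.03 0 0 0 -1;0 0 -0.03 0 0 0 -1;0 0 -0.03 0 0 0 -1;0 0 -0.03 0 0 0 -1;0 0 -0.02 0 0 0 -1;0 0 0 0 0 0 -1;0 0 0 0 0 0 -1;0 0 0 0 0 0 -1")

```text
time: 7.23
tcp_pos: [0.519, 0.2752, 0.1062]
tcp_rot: [[-0.966, 0.26, 0.0], [0.26, 0.966, 0.0], [-0.0, 0.0, -1.0]]
contact_force: [0.6, -0.1, -1.0]
finger_gap: 0.0111
gripper_force: 62.9
```

```bash
python3 k.py w4.png
```

```text
[0.5191 0.2752 0.1063] [0.26  0.966 0.001] 7.2833 0.011132276675852674 [ 0.27043061 -0.6234327   0.32676408]
tab [300 182  44  10 415] [0.4878 0.2843 0.0978] [0.4841 0.2733 0.092 ] [0.4924 0.2946 0.1013] [488.  284.2] [21.6  3.9] 75.4
tab [303 211  11  26 154] [0.5043 0.2715 0.0978] [0.4995 0.2674 0.0921] [0.5123 0.2752 0.1029] [506.6 271.9] [ 5.6 13.5] 74.0
tab [325 211  11  26 158] [0.5077 0.2844 0.0973] [0.503  0.281  0.0921] [0.5174 0.2873 0.103 ] [509.8 283.1] [ 5.5 14.1] 75.8
tab [313 215  11   3  22] [0.5009 0.2789 0.1018] [0.5001 0.2763 0.1001] [0.5017 0.2815 0.103 ] [501.  278.9] [5.1 1.2] 78.3
tab [308 284  24  12 198] [0.5458 0.2674 0.0977] [0.5429 0.2606 0.0921] [0.5494 0.2736 0.1012] [546.4 267.5] [13.   4.4] 74.0
teeth [297 209   5  17  35] [0.5042 0.267  0.0844] [0.5011 0.266  0.0792] [0.5092 0.2683 0.0867] [505.2 266.7] [2.1 8.1] 81.2
teeth [316 212  11  12  36] [0.508  0.2797 0.0807] [0.5065 0.2761 0.0775] [0.5122 0.2817 0.085 ] [508.2 279.8] [7.2 3.7] 38.4
jawlow [312 195  43  52 998] [0.0098 0.0117 0.0244] [-0.0105 -0.0049  0.003 ] [0.0221 0.02   0.033 ] [5.8 7.6] [24.9 32.6] 89.9
jawlow [290 202  24  40 560] [ 0.0104 -0.0115  0.0198] [-0.0051 -0.018   0.0031] [ 0.0181 -0.0036  0.033 ] [  6.7 -12.4] [25.2 13.1] 16.0
jawlow [308 274  24  22 275] [-0.0275 -0.0005  0.0118] [-0.03   -0.0069  0.0052] [-0.0259  0.0061  0.0265] [-27.9  -0.4] [13.   4.1] 89.6
```

Request:
servo_tool(steps="-0.002 0.001 -0.008 0 0 0 -1;0 0 -0.006 0 0 0 -1;0 0 -0.003 0 0 0 -1;0 0 0 0 0 0 -1;0 0 0 0 0 0 -1")

```text
time: 7.7
tcp_pos: [0.5186, 0.2756, 0.1022]
tcp_rot: [[-0.966, 0.26, 0.002], [0.26, 0.966, 0.001], [-0.001, 0.001, -1.0]]
contact_force: [-5.5, -1.4, 22.7]
finger_gap: 0.0111
gripper_force: 65.3
```

Contact is 23 N at the expected height, so the guard is seated. Releasing.

Request:
servo_tool(steps="0 0 0 0 0 0 -0.4;0 0 0 0 0 0 0;0 0 0 0 0 0 0.3;0 0 0 0 0 0 0.3;0 0 0 0 0 0 0.3;0 0 0 0 0 0 0.3;0 0 0 0 0 0 0.3;0 0 0.06 0 0 0 0.3;0 0 0.08 0 0 0 0.3;0 0 0.08 0 0 0 0.6;0 0 0.08 0 0 0 1;0 0 0 0 0 0 1;0 0 0 0 0 0 1;0 0 0 0 0 0 1")

```text
time: 8.87
tcp_pos: [0.5178, 0.2752, 0.1903]
tcp_rot: [[-0.966, 0.26, -0.001], [0.26, 0.966, -0.0], [0.0, -0.0, -1.0]]
contact_force: [0.8, 0.1, -0.6]
finger_gap: 0.0856
gripper_force: 0.0
```

```bash
cat > m.py <<'E'
from h import *
import sys
c=cam('wrist',sys.argv[1]); P=cloud(c); z=P[...,2]
s=manip.read_state();t=np.array(s['tcp_pos']);print(t.round(4),np.array(s['tcp_rot'])[:,1].round(3),s['time'],s['finger_gap'])
th=np.radians(-15); ex=np.array([np.cos(th),np.sin(th)]); ey=np.array([-ex[1],ex[0]])
q=P[...,:2]-[.517,.276]; X=q@ex; Y=q@ey
def show(nm,m):
    n,L,st,ce=cv2.connectedComponentsWithStats(m.astype(np.uint8))
    for i in range(1,n):
      if st[i,4]>15:
        r=cv2.minAreaRect(np.c_[X[L==i],Y[L==i]].astype(np.float32)*1000)
        print(nm,st[i],np.round(r[0],1),np.round(r[1],1),round(r[2],1),'X %.1f..%.1f Y %.1f..%.1f z %.1f..%.1f'%tuple(1e3*f for w in(X,Y,z) for f in (w[L==i].min(),w[L==i].max())))
show('tab',(abs(X)>.023)&(abs(X)<.04)&(abs(Y)<.016)&(z>.092)&(z<.104))
b=(abs(X)<.0215)&(abs(Y)<.025)
show('guard',b&(z>.08)&(z<.135)); show('levers',b&(z>.116)&(z<.135)); show('jaw',b&(z>.08)&(z<.1))
E
python3 m.py w5.png
```

```text
[0.5177 0.2751 0.1899] [ 0.26   0.966 -0.001] 8.9167 0.08570789085495907
tab [307 161  29   6 162] [-29.7   0.3] [ 3.3 21.5] 0.2 X -31.4..-28.0 Y -10.4..11.0 z 92.1..101.4
tab [308 233  26   7 179] [30.4 -0.1] [20.7  3.8] 89.9 X 28.6..32.3 Y -10.5..10.3 z 92.1..101.6
guard [ 305  177   32   51 1233] [ 1.2 -0.3] [22.1 36.6] 89.4 X -17.1..19.5 Y -11.4..10.8 z 80.2..124.6
levers [305 194   6  34 164] [ 0.7 -9.6] [ 3.4 23.8] 89.4 X -11.2..12.6 Y -11.4..-7.8 z 116.0..124.2
levers [331 194   6  34 174] [1.  9.1] [24.1  3.4] 0.5 X -11.1..13.1 Y 7.3..10.8 z 116.5..124.6
jaw [313 177   3  11  30] [-12.2  -5.4] [2.  8.3] 89.6 X -16.4..-8.1 Y -6.4..-4.4 z 80.2..99.5
jaw [325 177   5  13  53] [-11.1   5.1] [10.1  3.6] 0.1 X -16.1..-6.0 Y 3.3..6.9 z 80.4..99.7
```

View pics/w5.png

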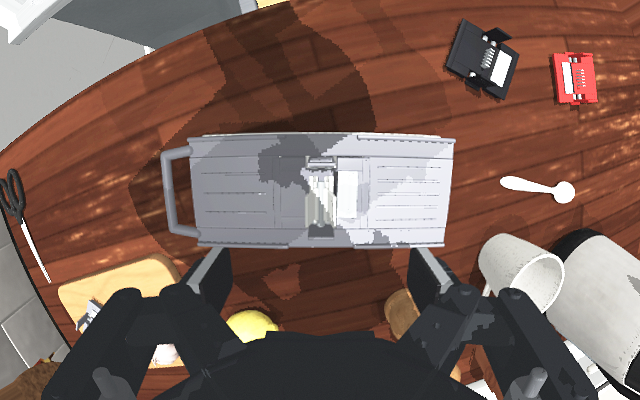

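The guard sits down over the teeth at (318,200). Its top is at 124.6 mm (124 expected), it is within 1 mm of the row middle, and it is let go. Now I'll turn -90° for the catches.

Request:
servo_tool(steps="0 0.003 0 0 0 -0.2 1;0 0 0 0 0 -0.2 1;0 0 0 0 0 -0.2 1;0 0 0 0 0 -0.2 1;0 0 0 0 0 -0.2 1;0 0 0 0 0 -0.2 1;0 0 0 0 0 -0.2 1;0 0 0 0 0 -0.2 1;0 0 0 0 0 -0.2 1;0 0 0 0 0 -0.2 1;0 0 0 0 0 -0.2 1;0 0 0 0 0 -0.2 1;0 0 0 0 0 -0.2 1;0 0 0 0 0 -0.2 1;0 0 0 0 0 -0.2 1;0 0 0 0 0 0 1;0 0 0 0 0 0 1;0 0 0 0 0 0 1")

```text
time: 10.42
tcp_pos: [0.5179, 0.2762, 0.1902]
tcp_rot: [[0.256, 0.967, -0.001], [0.967, -0.256, -0.0], [-0.001, -0.001, -1.0]]
contact_force: [0.0, 1.4, -0.2]
finger_gap: 0.0856
gripper_force: 0.0
```

```bash
python3 m.py w6.png; python3 -c "
from h import *
s=manip.read_state();print(s['joint_pos'])"
```

```text
[0.518  0.2762 0.1904] [ 0.966 -0.257 -0.001] 10.4667 0.08570027869596573
tab [279 187   5  29 136] [-28.8   0.8] [21.5  3.4] 88.1 X -30.9..-27.2 Y -9.9..11.6 z 92.0..100.8
tab [354 188   6  29 148] [31.5  0.4] [21.7  4.4] 90.0 X 29.3..33.7 Y -10.5..11.2 z 92.2..101.2
guard [ 297  190   46   38 1434] [1.6 0. ] [35.  22.4] 0.0 X -16.0..19.1 Y -11.2..11.2 z 80.0..125.4
levers [303 197  34   5 158] [1.5 9.9] [ 2.6 23.4] 89.6 X -10.1..13.2 Y 8.6..11.2 z 116.5..125.4
levers [303 220  33   8 240] [ 1.2 -9.3] [23.7  3.9] 0.0 X -10.6..13.1 Y -11.2..-7.3 z 116.0..124.6
jaw [298 190  44   9 316] [1.5 5.3] [ 2.7 34.3] 89.9 X -15.7..18.6 Y 3.9..6.7 z 80.0..99.7
[3.88128518e-01 4.82880406e-01 1.49185874e+00 5.45104663e-06
 1.16752107e+00 6.47803382e-01]
```

Both tabs are centred on the tool to about 1 mm. Descending over them.

Request:
servo_tool(steps="0 0 -0.045 0 0 0 1;0 0 -0.045 0 0 0 1;0 0 -0.045 0 0 0 1;0 0 -0.045 0 0 0 1;0 0 -0.045 0 0 0 1;0 0 -0.045 0 0 0 1;0 0 -0.045 0 0 0 1;0 0 -0.045 0 0 0 1;0 0 -0.045 0 0 0 1;0 0 0 0 0 0 1;0 0 0 0 0 0 1")

```text
time: 11.38
tcp_pos: [0.5178, 0.2761, 0.0689]
tcp_rot: [[0.258, 0.966, -0.001], [0.966, -0.258, -0.001], [-0.001, -0.001, -1.0]]
contact_force: [-0.4, 0.1, 1.1]
finger_gap: 0.0852
gripper_force: 0.0
```

Request:
servo_tool(steps="0 0 0 0 0 0 0.4;0 0 0 0 0 0 0;0 0 0 0 0 0 -1;0 0 0 0 0 0 -1;0 0 0 0 0 0 -1;0 0 0 0 0 0 -1;0 0 0 0 0 0 -1;0 0 0 0 0 0 -1")

```text
time: 12.05
tcp_pos: [0.5181, 0.2767, 0.0714]
tcp_rot: [[0.26, 0.966, 0.001], [0.966, -0.26, 0.001], [0.001, 0.001, -1.0]]
contact_force: [-9.7, 0.2, 28.6]
finger_gap: 0.0494
gripper_force: 57.8
```

```bash
python3 m.py w7.png
```

```text
[0.5181 0.2767 0.0714] [ 0.966 -0.26   0.001] 12.1 0.04935339579613654
tab [227 250  38  55 444] [-24.9   2.7] [14.1 22.9] 37.3 X -37.1..-23.0 Y -10.7..12.5 z 92.1..104.0
tab [368 251  44  55 831] [27.   2.7] [23.5 15.4] 52.7 X 23.4..40.0 Y -10.6..12.3 z 92.0..104.0
guard [264 242  11  61 405] [-20.9   0.5] [22.2  1.3] 90.0 X -21.5..-20.2 Y -10.6..11.7 z 80.1..101.1
guard [ 277  249   88   87 5754] [2.  0.7] [36.5 22.1] 0.8 X -16.3..20.2 Y -10.4..11.7 z 80.0..124.6
levers [287 284  69  13 802] [ 2.1 10.1] [ 3.3 23.8] 89.5 X -9.8..14.0 Y 8.4..11.7 z 116.0..124.6
levers [290 320  62  16 701] [ 2.  -8.4] [ 4.1 24. ] 88.9 X -10.0..13.9 Y -10.4..-6.2 z 116.0..122.8
jaw [265 242  10  61 393] [-20.9   0.5] [22.2  1.2] 89.9 X -21.5..-20.2 Y -10.6..11.7 z 80.1..100.0
jaw [ 282  249   78   30 1682] [2.1 1.6] [33.8 12.2] 0.2 X -14.9..19.0 Y -4.6..7.7 z 80.0..99.9
```

View pics/w7.png

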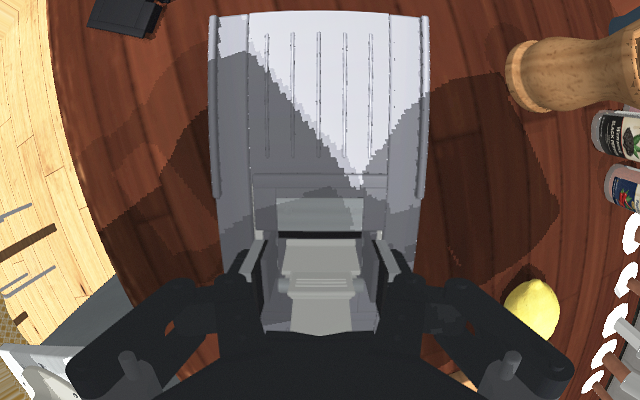

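Both tabs are pinched fully (gap 49 mm), at (265,285) and (382,285). The guard between them is untouched. Lifting gently, level.

Request:
servo_tool(steps="0 0 0.008 0 0 0 -1;0 0 0.008 0 0 0 -1;0 0 0.01 0 0 0 -1;0 0 0.015 0 0 0 -1;0 0 0.02 0 0 0 -1;0 0 0.02 0 0 0 -1;0 0 0.02 0 0 0 -1;0 0 0 0 0 0 -1;0 0 0 0 0 0 -1")

```text
time: 12.85
tcp_pos: [0.5185, 0.2763, 0.1001]
tcp_rot: [[0.26, 0.966, 0.001], [0.966, -0.26, 0.0], [0.001, 0.001, -1.0]]
contact_force: [0.1, 0.2, -2.9]
finger_gap: 0.0486
gripper_force: 62.9
```

```bash
python3 - <<'E'
from h import *
a=cam('scene'); cv2.imwrite('pics/s1.png',cv2.resize(a['pixels'][140:270,260:420][:,:,::-1],None,fx=4,fy=4,interpolation=cv2.INTER_CUBIC))
c=cam('wrist'); P=cloud(c); z=P[...,2]; ok=(abs(P[...,0]-.5178)<.02)&(abs(P[...,1]-.276)<.02)&(z<.22); print('guard top',np.percentile(z[ok],[50,90,98]))
E
```

```text
guard top [0.14989432 0.19624207 0.20189635]
```

View pics/s1.png

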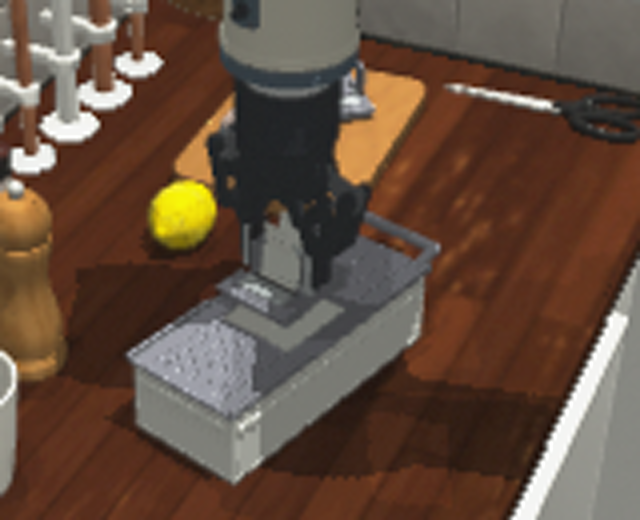

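The insert is out: the opening shows at crop (290,320), with the insert at (262,290) and the white guard on it at (285,250). Raising further.

Request:
servo_tool(steps="0 0 0.01 0 0 0 -1;0 0 0.02 0 0 0 -1;0 0 0.03 0 0 0 -1;0 0 0.04 0 0 0 -1;0 0 0.04 0 0 0 -1;0 0 0.04 0 0 0 -1;0 0 0.03 0 0 0 -1;0 0 0.03 0 0 0 -1;0 0 0.02 0 0 0 -1;0 0 0.01 0 0 0 -1;0 0 0 0 0 0 -1;0 0 0 0 0 0 -1;0 0 0 0 0 0 -1;0 0 0 0 0 0 -1;0 0 0 0 0 0 -1;0 0 0 0 0 0 -1")

```text
time: 14.28
tcp_pos: [0.518, 0.2762, 0.1803]
tcp_rot: [[0.26, 0.966, -0.0], [0.966, -0.26, -0.0], [-0.0, -0.0, -1.0]]
contact_force: [0.6, 0.7, -1.7]
finger_gap: 0.049
gripper_force: 62.9
```

```bash
python3 - <<'E'
from h import *
s=manip.read_state(); R=np.array(s['tcp_rot']); t=np.array(s['tcp_pos']); print(t,s['finger_gap'],np.abs(s['qvel']).max())
c=cam('wrist'); q=(cloud(c)-t)@R; X,Y,Z=q[...,0],q[...,1],-q[...,2]  # height over TCP
def show(nm,m):
    n,L,st,ce=cv2.connectedComponentsWithStats(m.astype(np.uint8))
    for i in range(1,n):
      if st[i,4]>60:
        A=np.c_[X[L==i],Y[L==i],Z[L==i]]*1e3; print(nm,st[i],A.min(0).round(1),A.max(0).round(1))
b=(abs(Y)<.0215)&(abs(X)<.016)
show('levers',b&(Z>.042)&(Z<.06)); show('jaw',b&(Z>.008)&(Z<.026))
f=(abs(Y)<.03)&(X<.06)&(X>.012)&(Z<.006)&(Z>-.02)   # frame top, beyond guard
A=np.c_[X[f],Y[f],np.ones(f.sum())]; k=np.linalg.lstsq(A,Z[f],rcond=None)[0]; print('frame tilt rad, height',k,f.sum())
E
```

```text
[0.51803606 0.27622541 0.18028943] 0.04898025132548747 0.002563238446703974
levers [287 280  68  16 945] [  7.7 -10.7  42. ] [11.  12.9 52.4]
levers [ 290  315   62   21 1011] [-11.3 -10.9  42. ] [-7.1 13.2 51.4]
jaw [ 282  249   78   29 1555] [ -5.1 -15.8   8. ] [ 6.7 18.2 26. ]
jaw [270 257   5  38  80] [-10.1 -21.5   9. ] [  2.3 -21.   25.9]
frame tilt rad, height [-0.05148587  0.00452606  0.00272265] 7338
```

The insert rose 108 mm. The guard is still centred and at the same height relative to the fingers, tilt is about 0.05 rad, and everything is still. Handing in.

```bash
python3 -c "
from station import manip
print(manip.job_done())"
```

```text
the job is handed in; nothing more can be done
None
```

I handed the job in with the guard clipped over the teeth and the insert held level by its two pinched catches, about 11 cm above its place in the slicer; the judged result was not reported back.

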